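Unlock the sagging bolt of a reagent cage and hold its gate ajar

ROBOT

A 6-joint arm with a two-finger parallel gripper is mounted at the origin on a cart in front of the work surface, level with it; the furniture and walls round the work are solid. World frame = base frame: x ahead of the robot, y to its left, z up, the work surface at z = 0. Lengths are in mm, angles in rad, forces in N, time in s.
With the tool pointing down it reaches from about 300 to 775 mm from the base axis. Payload 14.6 kg.
Tool frame: the origin (TCP) lies between the finger pads; the fingertips stand 22 mm ahead of it and the grasp point (between the pads) lies 3 mm ahead of it (manip.tcp_to_tips is the distance from the TCP to the fingertips, in mm); y points along the fingers, z is the direction in which the jaws open and shut, and the axes are right-handed (so a half turn about y gives the same grasp; the last joint's range is limited). The gripper opens to 94 mm and grips with 3 to 60 N. Pads are 16 mm wide; open, the fingers measure 119 mm over their backs; the gripper's body (75 mm by 177 mm) begins 78 mm behind the grasp point.
Start: joints at [-1.294, 0.3, 1.521, -0, 1.321, -0.067], TCP at [185.38, -517.807, 227.446] pointing down, gripper open.
Joint ranges: [-3.03, 3.03], [-0.79, 2.21], [0.23, 2.52], [-1.04, 4.18], [0, 3.07], [-2.55, 2.55]. Speed limits (rad/s): [2.22, 2.22, 2.57, 3.14, 3.14, 3.14].

INTERFACE

Orientations are given as [roll, pitch, yaw] about the fixed x, y, z axes, in that order (R = Rz(yaw) Ry(pitch) Rx(roll)).
In Python, from cell import manip gives the robot as it stands.
- The arm moves only by the shell command python3 -m jog 'ROWS' [OPENING] [FORCE]. ROWS is JSON, one flat list of numbers, 6 for each row, row after row: the shift along the tool's x, y, z in mm, then the turn, a rotation vector about the tool's x, y, z in degrees. A call has 1 to 10 rows; each row is the pose to reach, as a shift and turn from the pose commanded when the call began, along the tool's axes at that moment; what a row does not reach only later rows make up. A row lasts 1/12 s, in which the tool goes at most 41.7 mm and 7.16 degrees, less where a joint would pass 70% of its speed; a pose out of reach is approached as far as the arm can. A call with a gripper value outside its range is refused whole. OPENING is the finger opening in mm, from 0 to 94, set as the call begins (- or left out, the last holds). The fingers move at their own pace and stop on an object; FORCE is the grip in N (left out, the last holds). Time passes only in rows, so rows that repeat a pose let the fingers close. It gives the time, the measured TCP pose, the force and the opening at its end, in the units of the state.
- manip.read_state(): the state, without advancing time (a new reading comes with each control period).
- manip.camera(name): name is "side" or "top"; returns a dict with "img" (384x512x3 uint8, red, green, blue), "intrinsics" (3x3 intrinsics, pixels), "origin" and "orientation" of the camera in the world. Camera axes: x right, y down, z forward; pixel columns grow to the right and rows downward; lengths in mm; the calibration is good to about 2 mm. A picture is of the moment at which its call begins. There is no depth.
- manip.sign_off(): hands the job in, once; it reports no verdict.
Trained networks look in a picture, given as the dict that the camera call returned (one of the last four; its "shot" number tells which), for a name from the list of things; names that differ only in an ending like _2 or _b are one class to them, and where a whole thing is asked for, a point or a joint stands for the part that bears it (a point fixed in the world has none). Each returns a list of dicts, best first, with "score" (0 to 1); they miss things now and then, are a little off and sometimes report something else, mostly with a low value. They report only what shows in the picture. A call takes as long as a camera call.
- manip.masks_of(thing, picture): "pixels" (384x512 bool, what is visible of it) and "xy" ([column, row] in pixels, amid what is visible of it).
- manip.tip_of(thing, picture): "xy" ([column, row] in pixels: a listed point, or the origin of a listed thing).
The state is a dict: "clock": time; "joints": joint angles; "qd": joint speeds; "effort": joint torques, N m; "eef_pos": TCP position; "eef_rot": TCP orientation; "wrist_force": force on the tool from outside, world axes, zero at the start; "moment": the same for the moment, N m; "finger_gap": finger opening in mm.
Only numpy, scipy, OpenCV 4.12 (cv2) and the standard library are available. Lean on these libraries where they do the work, as an engineer would, in place of code of your own. Each camera call takes 0.05 s, during which the arm holds its last target.

TASK

The little reagent cage on the bench is locked: pull the grey lock-out saddle straight up off the gate's top rail (a sprung catch holds it) and set it down, not drop it, on the bench clear of the cage. Then take the bolt's knob, lift the sagging bolt until its collar clears the bent-up lip of the keeper, draw it fully back, and with the same grip swing the self-closing gate open towards you to about 30 degrees. Finish while still holding the knob, with the gate held ajar and still; leave the bottles in the cage standing where they are.

Things in the scene. Friction and masses are not known exactly. Their poses are not given: they have to be found in the camera images.
- cage: Fixed reagent cage, 270 (y) x 135 (x) x 135 mm high, open on top; origin: centre of its underside, on the bench. x to its back, y to its left seen from the front, z up. The gate is the front (-x) side, plane x = -65, hinged at the left (+y), shutting on a stile at the right (-y). Yaw -0.35 to 0.25 rad. Bench to its right is free round world x 0.45, y -0.16 m (120 mm wide).
- gate_hinge (a point): Point on the gate's vertical hinge axis, 100 mm above the bench, at x = -65, y = +120 mm in the cage frame. The gate reaches 203 mm from it towards the cage's -y when shut; its top rail is a steel bar 8 mm thick, 100 to 135 mm above the bench.
- gate (a joint): Gate angle, rad: 0 shut, grows as the free edge swings out towards the robot (cage -x; clockwise seen from above), stop at 1.2. A spring shuts it with 0.3 N m (shut) to 0.45 N m (0.5 rad), about 2 to 3 N at the knob.
- knob_grip (a point): Middle of the grip of the bolt's upright dark steel knob: vertical cylinder, 16 mm across, from 18 mm below to 13 mm above this point, then a 19 mm wide rim up to +22 mm; a 10 mm stem below goes down to the bolt. As found 163 mm above the bench, at x = -88, y = -50 mm in the cage frame; moves with bolt and gate.
- bolt (a joint): How far the bolt is drawn back, m: 0 to 0.002 as found, stop at 0.040; it slides along the gate towards the hinge (cage +y while the gate is shut), friction about 1 N. Its collar is clear of keeper lip and cheek, and the gate free, from 0.021 on.
- bolt_lift (a joint): How far the bolt is lifted in its worn straps, m: 0 sagged (it falls back by its own weight, 0.17 kg), stop at 0.014. At 0 the collar catches behind the keeper's lip after about 3 mm of pull; at 0.008 or more it passes over the lip.
- keeper: Fixed steel keeper on the right stile; origin and axes of the cage. Front cheek (x -107 to -103, y -130 to -97, up to z 108 mm) keeps the bolt's end, so the gate, from moving out. A lip bent up at y = -101 (4 mm thick, top at z = 82 mm) stands under the bolt's 10 mm rod (axis at z = 88, x = -88 mm); the 26 mm collar at the rod's end catches behind it.
- bolt_knob: The same knob; origin at its underside on the stem, 18 mm below point knob_grip.
- clip_centre (a point): Middle of the grey plastic lock-out saddle (73 mm tall, 36.5 mm above its underside), 80 g; axes as the cage's while seated. Finger tab 12 mm (x) by 36 mm (y), from 4 mm below to 36 mm above this point. As found at x = -65, y = +5, z = 148.5 mm in the cage frame, its edge 5 mm from the knob's side: blocks the bolt. A sprung ball holds it: 5 to 8 N straight up frees it in 5 mm.
- lock_clip: The same saddle: origin on its underside at the middle of its rail slot. 84 mm along the rail (y), x = -29 to +14 mm; two legs straddle the rail to 23 mm below its top, so it is clear of the rail once raised 23 mm. A stop on the rail keeps it from sliding towards the hinge. It stands by itself on its legs on a flat surface.
- bottle_large: Blue-capped reagent bottle, 50 mm in diameter, 115 mm tall, 0.2 kg, standing loose on the cage floor; origin at its underside. Leave it.
- bottle_small: Red-capped reagent bottle, 40 mm in diameter, 85 mm tall, 0.16 kg, standing loose on the cage floor; origin at its underside. Leave it.

How it is judged (in metres and radians):
On the way, in this order (a step that is already met when the one before it is completed fails the run):
1. the saddle is pulled up off the rail in the fingers (height (world z) of clip_centre above 0.175 m and contact force between lock_clip and the fingers above 0.5 N), for 0.1 s.
2. the saddle is lowered to the bench in the fingers (height (world z) of clip_centre below 0.06 m and contact force between lock_clip and the fingers above 0.5 N), for 0.05 s.
3. the saddle is let go and lies still on the bench, clear of the cage (height (world z) of clip_centre below 0.06 m and contact force between lock_clip and the fingers below 0.1 N and contact force between lock_clip and cage below 0.05 N and linear speed of lock_clip below 0.03 m/s and horizontal distance between clip_centre and cage above 0.1 m), for 0.3 s.
4. the bolt is lifted over the lip and drawn back with the gate still shut (value of joint bolt above 0.025 m and value of joint gate below 0.15 rad), for 0.1 s.
At the end, for the whole second after the job is handed in: Saddle still on the bench, middle under 60 mm high, over 100 mm from the cage's middle, touching neither cage nor fingers; bolt drawn over 22 mm; fingers on the knob with over 1 N, gate still at 0.33 to 0.72 rad; both bottles upright (all of step 3 and value of joint bolt above 0.022 m and value of joint gate between 0.33 and 0.72 rad and velocity of joint gate between -0.05 and 0.05 rad/s and contact force between bolt_knob and the fingers above 1 N and angle between each of bottle_large, bottle_small's own z axis and vertical below 0.1 rad); the arm keeps its last pose, push and grip.
It fails at once if a bottle in the cage is tipped or pushed more than 25 mm (angle between any of bottle_large, bottle_small's own z axis and vertical above 0.35 rad or distance of any of bottle_large, bottle_small from where it was at the start of the episode above 0.025 m).
It also fails if it takes over 58 s, if anything falls off the work surface, if the arm or the gripper's body presses on something with over 40 N, if the wrist force passes 120 N, or if a joint passes its speed limit or range.

## Working session

There is one attempt and no reset: what is moved stays moved. The work goes in short steps, Python scripts to look and compute and a shell command to move; the robot and the scene stay as the last step left them, time stands still between calls to the robot, and variables do not carry over. Pictures are saved under pics/ and viewed, and the job is handed in when it is done.

```bash
ls; mkdir -p pics
python3 - <<'E'
from cell import manip
import cv2,numpy as np
s=manip.read_state(); print(s)
for n in("side","top"):
    c=manip.camera(n); cv2.imwrite(f"pics/{n}0.png",c["img"][:,:,::-1]); print(n,c["intrinsics"],c["origin"],c["orientation"],c["shot"])
    for t in("clip_centre","knob_grip","gate_hinge","cage","lock_clip","bolt_knob","keeper","bottle_large","bottle_small"):
        print(t,[(np.round(r["xy"],1),round(r["score"],2)) for r in manip.tip_of(t,c)[:3]])
print(manip.read_state()["clock"])
E
```

```text
pics
{'clock': 0.0, 'joints': array([-1.29360788e+00,  3.00485952e-01,  1.52162242e+00,  1.27222081e-05,
        1.32070378e+00, -6.66041550e-02]), 'qd': array([-0.00041628, -0.0009178 , -0.00144218,  0.00207003,  0.00263375,
       -0.0005948 ]), 'effort': array([-8.24184899e-04, -5.31809700e+01, -3.52742529e+01,  7.08520389e-02,
        2.44246615e-02, -1.02169881e-04]), 'eef_pos': array([ 185.3111799 , -517.57076611,  226.86068561]), 'eef_rot': array([-1.57201230e+00,  9.34590331e-05, -2.79780327e+00]), 'wrist_force': array([ 0.18805302, -0.48261705, -0.18569104]), 'moment': array([-0.00750364,  0.01346751,  0.00726014]), 'finger_gap': 94.17122660928563}
side [[400.87492847   0.         257.54002042]
 [  0.         400.87492847 191.19342831]
 [  0.           0.           1.        ]] [425.96301807 818.29250339 684.41044257] [-2.26549     0.00778787 -2.89634104] 1
clip_centre [(array([287.3, 199. ]), 0.8)]
knob_grip [(array([303.9, 183. ]), 0.66)]
gate_hinge [(array([264. , 255.5]), 0.69)]
cage [(array([260.8, 239.5]), 0.89)]
lock_clip [(array([285.3, 211.6]), 0.91)]
bolt_knob [(array([307.1, 188.7]), 0.53)]
keeper []
bottle_large [(array([238. , 246.9]), 0.61)]
bottle_small [(array([262.2, 218. ]), 0.97)]
top [[395.13528691   0.         252.31086784]
 [  0.         395.13528691 191.42393174]
 [  0.           0.           1.        ]] [510.2778788  192.88394795 953.11646354] [-3.05410679 -0.01946464 -1.58997585] 2
clip_centre [(array([243.4, 224.1]), 0.91)]
knob_grip [(array([228.5, 182. ]), 0.63), (array([262.7, 233.9]), 0.48)]
gate_hinge [(array([190. , 214.6]), 0.97)]
cage [(array([245.4, 194.9]), 0.96), (array([243.3, 217.9]), 0.5)]
lock_clip [(array([243.3, 220.6]), 0.95)]
bolt_knob [(array([265.5, 236.8]), 0.57)]
keeper []
bottle_large [(array([226. , 181.7]), 0.57)]
bottle_small [(array([188.1, 215.6]), 0.56), (array([271.6, 193.2]), 0.48)]
1.0
```

```bash
cat > h.py <<'E'
import numpy as np
from scipy.spatial.transform import Rotation as R
from scipy.optimize import least_squares
CAM={"side":(400.875,257.54,191.193,[425.963,818.2925,684.4104],[-2.26549,0.00778787,-2.89634104]),
"top":(395.135,252.311,191.424,[510.278,192.884,953.116],[-3.05410679,-0.01946464,-1.58997585])}
def ray(n,xy):
    f,cx,cy,o,r=CAM[n]; M=R.from_euler("xyz",r).as_matrix()
    d=M@np.array([(xy[0]-cx)/f,(xy[1]-cy)/f,1]); return np.array(o),d/np.linalg.norm(d)
def proj(n,p):
    f,cx,cy,o,r=CAM[n]; M=R.from_euler("xyz",r).as_matrix()
    q=(np.atleast_2d(p)-o)@M; return np.c_[f*q[:,0]/q[:,2]+cx,f*q[:,1]/q[:,2]+cy]
def tri(a,b):
    o1,d1=ray("side",a);o2,d2=ray("top",b)
    A=np.c_[d1,-d2]; t=np.linalg.lstsq(A,o2-o1,rcond=None)[0]
    p,q=o1+t[0]*d1,o2+t[1]*d2; return (p+q)/2,np.linalg.norm(p-q)
def atz(n,xy,z):
    o,d=ray(n,xy); return o+d*(z-o[2])/d[2]
E
python3 - <<'E'
import cv2
from h import *
for n in("side","top"):
    i=cv2.imread(f"pics/{n}0.png"); i=i[130:310,150:390]; cv2.imwrite(f"pics/{n}0c.png",cv2.resize(i,None,fx=3.3,fy=3.3,interpolation=cv2.INTER_CUBIC))
for k,a,b in(("clip",(287.3,199),(243.4,224.1)),("knob",(303.9,183),(262.7,233.9)),("hinge",(264,255.5),(190,214.6)),("cage",(260.8,239.5),(245.4,194.9)),("lock",(285.3,211.6),(243.3,220.6)),("boltk",(307.1,188.7),(265.5,236.8)),("bl",(238,246.9),(226,181.7)),("bs",(262.2,218),(271.6,193.2))):
    p,e=tri(a,b); print(k,p.round(1),round(e,1))
E
```

```text
clip [518.4 195.9 140.7] 8.2
knob [494.6 157.  157.6] 1.3
hinge [540.9 312.   88.5] 7.0
cage [583.4 189.2  -2.7] 4.5
lock [523.7 195.7 104.2] 3.5
boltk [487.8 150.4 138.2] 0.5
bl [619.6 236.1  11.6] 5.4
bs [590.2 126.9   6.7] 4.8
```

View pics/side0c.png

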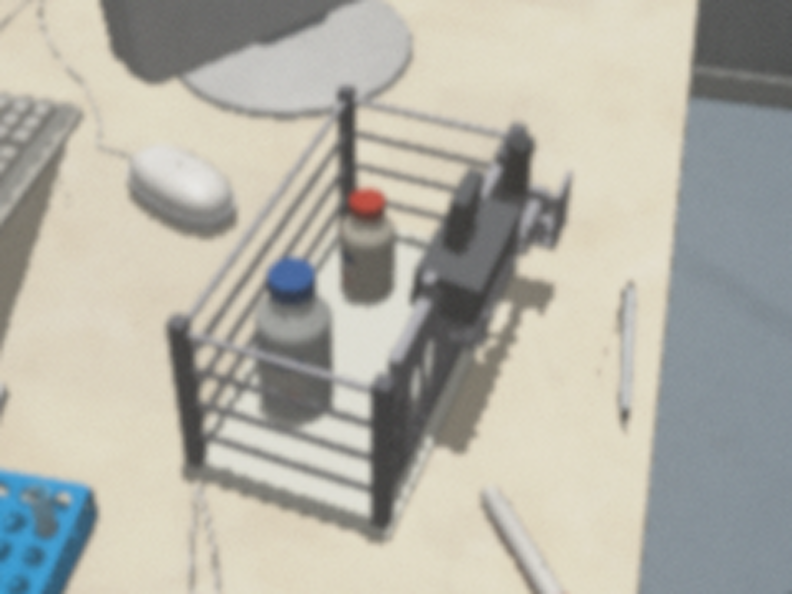

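View pics/top0c.png

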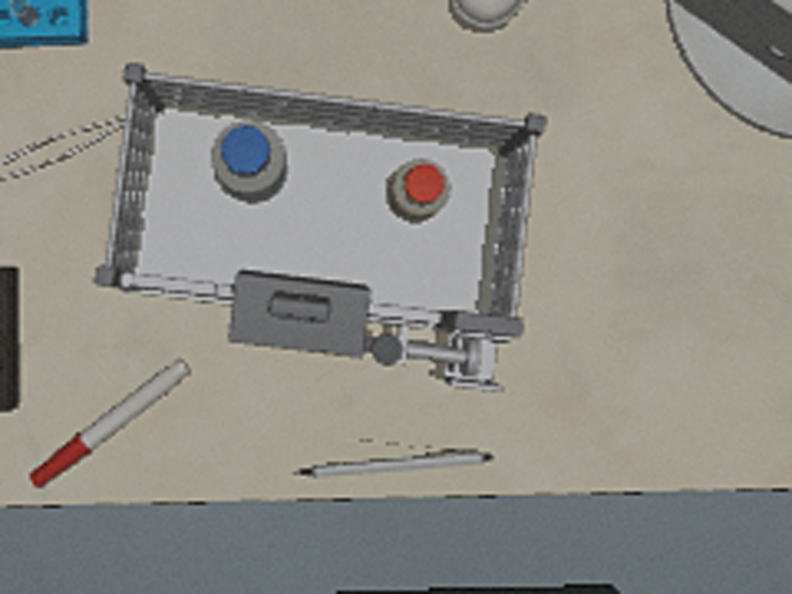

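```bash
cat > fit.py <<'E'
from h import *
import cv2
net=[("side",(-65,5,148.5),(287.3,199)),("top",(-65,5,148.5),(243.4,224.1)),("side",(-88,-50,163),(303.9,183)),("top",(-88,-50,163),(262.7,233.9)),
("side",(-65,120,100),(264,255.5)),("top",(-65,120,100),(190,214.6)),("side",(0,0,0),(260.8,239.5)),("top",(0,0,0),(245.4,194.9)),("side",(-65,5,112),(285.3,211.6)),("top",(-65,5,112),(243.3,220.6)),("side",(-88,-50,145),(307.1,188.7)),("top",(-88,-50,145),(265.5,236.8))]
c=lambda u,v:(150+u/3.3,130+v/3.3)
man=[("top",(-65,5,184.5),c(298,301)),("top",(-88,-50,185),c(387,345)),("side",(-65,5,184.5),c(468,178))]
def W(q,p):
    a,b=np.cos(q[2]),np.sin(q[2]); return np.array([q[0]+a*p[0]-b*p[1],q[1]+b*p[0]+a*p[1],p[2]])
if __name__=="__main__":
    def f(q,obs): return np.concatenate([proj(n,W(q,p))[0]-xy for n,p,xy in obs])
    for nm,obs in(("net",net),("all",net+man)):
        r=least_squares(f,[583,189,-.1],args=(obs,),loss="soft_l1"); print(nm,r.x.round(4))
    q=r.x
    for (n,p,xy),e in zip(obs,f(q,obs).reshape(-1,2)): print(n,p,e.round(1))
    pts=[(x,y,z) for x in(-65,65) for y in(-130,130) for z in(0,135)]+[(-65,5,184.5),(-88,-50,185),(-88,-50,163),(-105,-130,108),(-105,-97,108),(-65,120,100),(-65+14,47,150),(-65-29,47,150),(-65-29,-37,150),(-65+14,-37,150)]
    for n in("side","top"):
        i=cv2.resize(cv2.imread(f"pics/{n}0.png")[130:310,150:390],None,fx=3.3,fy=3.3,interpolation=cv2.INTER_CUBIC)
        for p in pts:
            u,v=proj(n,W(q,p))[0]; cv2.circle(i,(int((u-150)*3.3),int((v-130)*3.3)),3,(0,255,0) if p[2]>10 else (255,0,255),-1)
        cv2.imwrite(f"pics/{n}0fit.png",i)
    print("clip",W(q,(-65,5,148.5)),"knob",W(q,(-88,-50,163)))
E
python3 fit.py
```

```text
net [ 5.845876e+02  1.888904e+02 -1.608000e-01]
all [ 5.846007e+02  1.878636e+02 -1.463000e-01]
side (-65, 5, 148.5) [ 0.3 -0.9]
top (-65, 5, 148.5) [-3.5 -3.2]
side (-88, -50, 163) [ 3.  -3.4]
top (-88, -50, 163) [3.  1.9]
side (-65, 120, 100) [ 2.9 -2. ]
top (-65, 120, 100) [-2.9 -0.3]
side (0, 0, 0) [-1.3 -1.4]
top (0, 0, 0) [0.7 0.3]
side (-65, 5, 112) [ 1.6 -0.4]
top (-65, 5, 112) [-3.2  0.5]
side (-88, -50, 145) [-0.8 -2.4]
top (-88, -50, 145) [-0.3 -1.2]
top (-65, 5, 184.5) [-0.7 -0.6]
top (-88, -50, 185) [-1.   1.5]
side (-65, 5, 184.5) [-3.5  0.4]
clip [521.02329622 202.2828001  148.5       ] knob [490.25360923 151.22179382 163.        ]
```

View pics/top0fit.png

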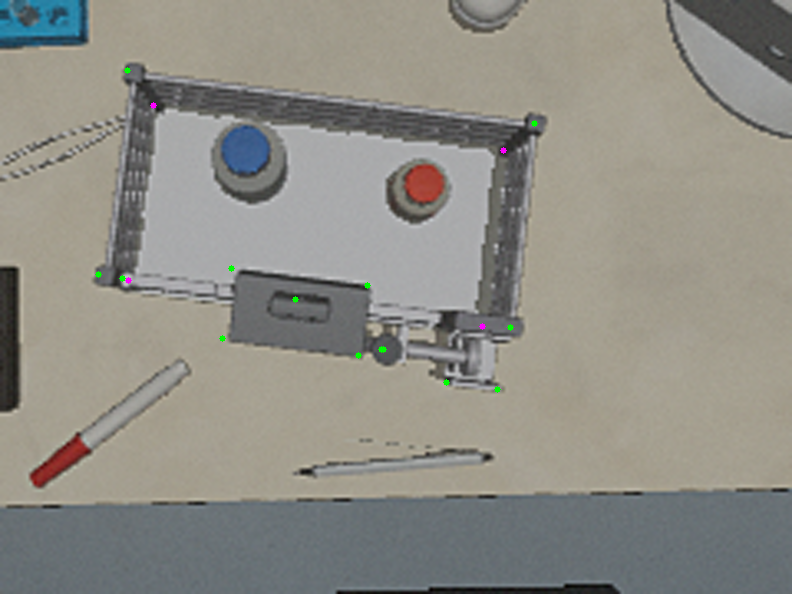

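View pics/side0fit.png

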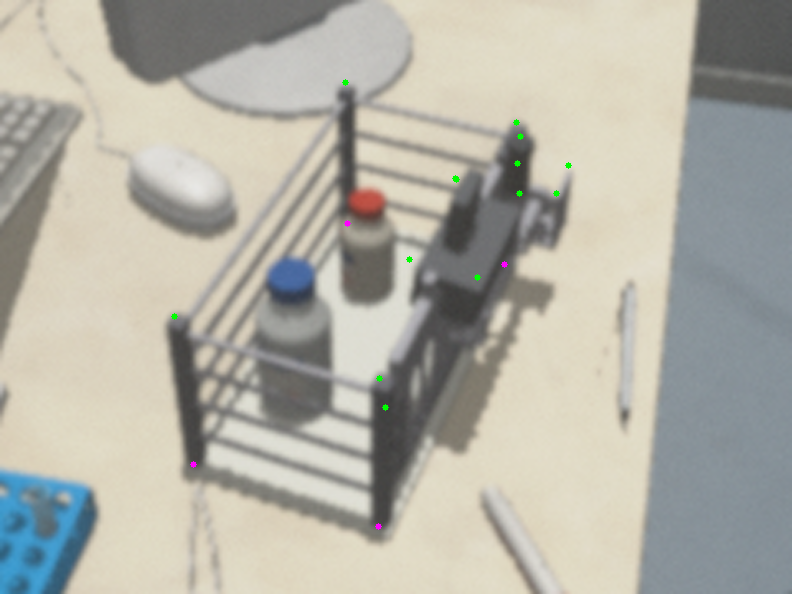

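```bash
cat > go.py <<'E'
from h import *
from fit import W
Q=(582.5,186.0,-0.144)
def cage(p): return W(Q,p)
def to(grasp,yaw):
    """shift (mm) and turn (deg) in tool axes from present pose to grasp-point pos, tool down with yaw"""
    from cell import manip
    s=manip.read_state(); Rn=R.from_euler("xyz",s["eef_rot"]); Rt=R.from_euler("xyz",[-np.pi/2,0,yaw])
    t=np.array(grasp,float)+[0,0,3]
    print("clk",round(s["clock"],2),"pos",s["eef_pos"].round(1),"rot",s["eef_rot"].round(3),"F",s["wrist_force"].round(1),"gap",round(s["finger_gap"],1))
    print("shift",Rn.inv().apply(t-s["eef_pos"]).round(1),"turn",np.degrees((Rn.inv()*Rt).as_rotvec()).round(1))
E
python3 - <<'E'
from go import *
c=cage((-65,5,148.5)); k=cage((-88,-50,163)); print(c,k)
to([c[0],c[1],250],Q[2]-np.pi/2)
E
```

```text
[518.89027053 200.27593488 148.5       ] [488.2356659  149.14575578 163.        ]
clk 1.0 pos [ 185.4 -517.8  227.5] rot [-1.571  0.    -2.798] F [ 0.7 -0.9 -0.8] gap 94.1
shift [-556.   -25.5 -563.6] turn [  0.  -62.1  -0. ]
```

```bash
python3 -m jog '[-10,-10,-10,0,0,0, -35,-20,-35,0,-4,0, -62,-26,-62,0,-8,0, -90,-26,-90,0,-12,0, -118,-26,-118,0,-16,0, -146,-26,-147,0,-20,0, -174,-26,-176,0,-24,0, -202,-26,-205,0,-28,0, -230,-26,-234,0,-32,0, -258,-26,-263,0,-36,0]' 50 20
python3 - <<'E'
from go import *
c=cage((-65,5,148.5))
to([c[0],c[1],250],Q[2]-np.pi/2)
E
```

```text
clock: 1.83
eef_pos: [339.9, -181.4, 253.7]
eef_rot: [-1.57, 0.0, -2.166]
wrist_force: [1.6, -0.3, 0.3]
finger_gap: 50.0
clk 1.83 pos [ 339.9 -181.4  253.7] rot [-1.57   0.    -2.166] F [ 1.6 -0.3  0.3] gap 50.0
shift [-416.4    0.7  -65.9] turn [ -0.  -25.9   0. ]
```

```bash
python3 -m jog '[-41,0,-6,0,-3,0, -82,0,-13,0,-6,0, -123,0,-19,0,-9,0, -164,0,-26,0,-12,0, -205,0,-32,0,-15,0, -246,0,-39,0,-18,0, -287,0,-45,0,-21,0, -325,0,-51,0,-24,0, -360,0,-57,0,-25.5,0, -380,0,-60,0,-25.5,0]'
python3 -m jog '[0,0,0,0,0,0]'
python3 - <<'E'
from go import *
import cv2
from cell import manip
c=cage((-65,5,148.5))
for n in("side","top"):
    i=manip.camera(n)["img"][:,:,::-1]; cv2.imwrite(f"pics/{n}1.png",cv2.resize(i[60:310,140:400] if n=="side" else i[120:300,140:380],None,fx=2.3 if n=="side" else 3.3,fy=2.3 if n=="side" else 3.3,interpolation=cv2.INTER_CUBIC))
to([c[0],c[1],250],Q[2]-np.pi/2)
E
```

```text
clock: 2.67
eef_pos: [504.8, 167.7, 253.1]
eef_rot: [-1.571, 0.0, -1.721]
wrist_force: [-1.1, -0.6, -0.6]
finger_gap: 49.8
clock: 2.75
eef_pos: [504.9, 167.5, 252.8]
eef_rot: [-1.571, 0.0, -1.721]
wrist_force: [-1.1, -0.0, -0.2]
finger_gap: 50.4
clk 2.85 pos [504.1 164.8 253. ] rot [-1.571 -0.    -1.723] F [-0.6 -1.1 -0.3] gap 50.0
shift [-37.4   0.    9.3] turn [ 0.  -0.5  0. ]
```

View pics/side1.png

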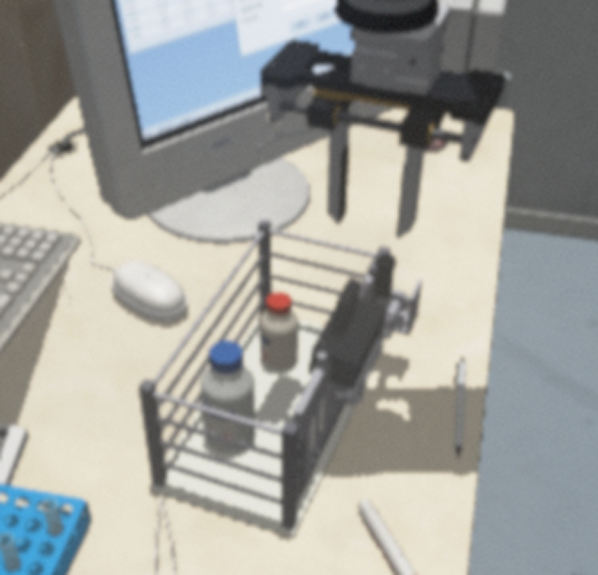

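View pics/top1.png

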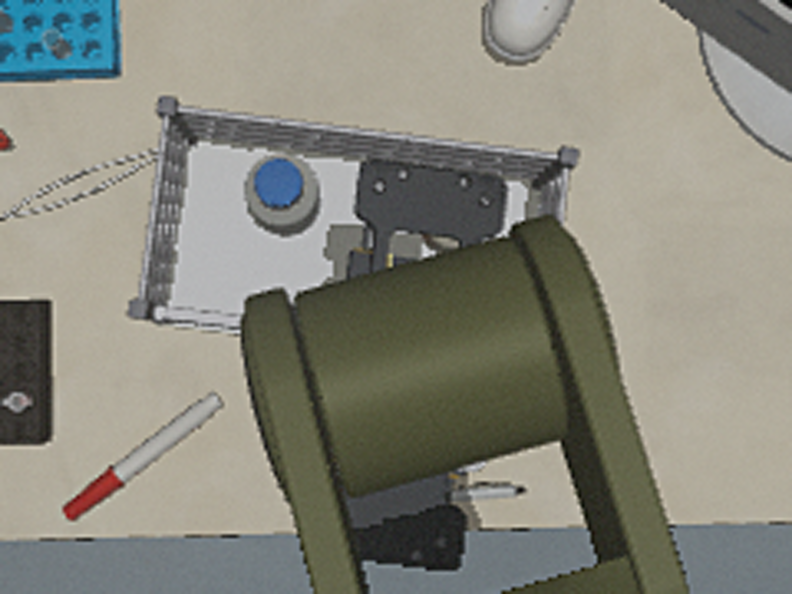

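```bash
python3 -m jog '[-20,0,5,0,-0.5,0, -35,0,9,0,-0.5,0, -37,0,9,0,-0.5,0, -37,0,9,0,-0.5,0, -37,0,9,0,-0.5,0]'
python3 - <<'E'
from go import *
import cv2
from cell import manip
c=cage((-65,5,148.5))
for n in("side",):
    i=manip.camera(n)["img"][:,:,::-1]; cv2.imwrite(f"pics/{n}2.png",cv2.resize(i[90:290,200:380],None,fx=3,fy=3,interpolation=cv2.INTER_CUBIC))
to([c[0],c[1],168],Q[2]-np.pi/2)
E
```

```text
clock: 3.27
eef_pos: [518.5, 198.6, 253.5]
eef_rot: [-1.571, -0.0, -1.716]
wrist_force: [-1.5, -0.3, -0.7]
finger_gap: 49.9
clk 3.32 pos [518.5 198.6 253.6] rot [-1.571 -0.    -1.717] F [-0.3  0.1 -0.1] gap 50.4
shift [-1.7 82.6  0.1] turn [-0.  -0.1  0. ]
```

View pics/side2.png

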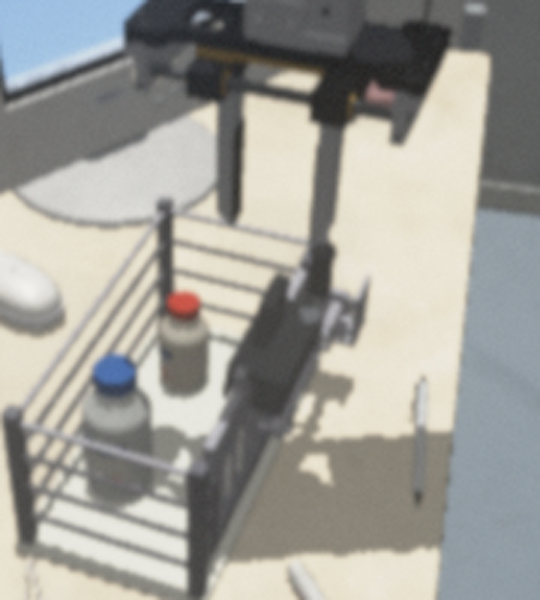

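```bash
python3 -m jog '[-1,20,0,0,0,0, -1,40,0,0,0,0, -1,48,0,0,0,0, -1,50,0,0,0,0, -1,50,0,0,0,0]'
python3 - <<'E'
from go import *
import cv2
from cell import manip
c=cage((-65,5,148.5))
for n in("side",):
    i=manip.camera(n)["img"][:,:,::-1]; cv2.imwrite(f"pics/{n}3.png",cv2.resize(i[110:260,220:370],None,fx=4,fy=4,interpolation=cv2.INTER_CUBIC))
to([c[0],c[1],168],Q[2]-np.pi/2)
E
```

```text
clock: 3.73
eef_pos: [518.9, 200.2, 203.7]
eef_rot: [-1.571, -0.0, -1.716]
wrist_force: [0.1, -0.9, -0.3]
finger_gap: 49.8
clk 3.78 pos [519.2 200.4 204.3] rot [-1.57   0.    -1.716] F [-0.1  0.9  0.3] gap 50.1
shift [ 0.2 33.3 -0.3] turn [-0.  -0.1 -0. ]
```

View pics/side3.png

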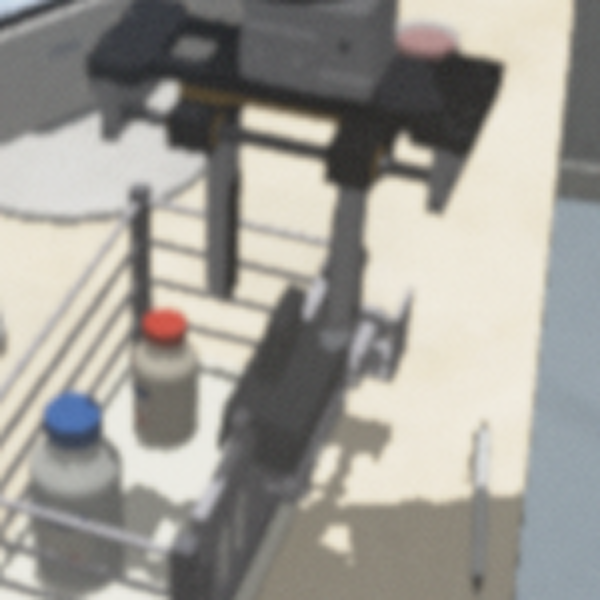

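```bash
python3 -m jog '[0,15,0,0,0,0, 0,28,0,0,0,0, 0,33,0,0,0,0, 0,33,0,0,0,0]'
python3 -m jog '[0,0,0,0,0,0, 0,0,0,0,0,0, 0,0,0,0,0,0, 0,0,0,0,0,0, 0,0,0,0,0,0, 0,0,0,0,0,0]' 4 25
python3 - <<'E'
from go import *
import cv2
from cell import manip
c=cage((-65,5,148.5))
for n in("side",):
    i=manip.camera(n)["img"][:,:,::-1]; cv2.imwrite(f"pics/{n}4.png",cv2.resize(i[110:260,220:370],None,fx=4,fy=4,interpolation=cv2.INTER_CUBIC))
to([c[0],c[1],168],Q[2]-np.pi/2)
E
```

```text
clock: 4.12
eef_pos: [518.8, 200.5, 170.3]
eef_rot: [-1.571, -0.0, -1.716]
wrist_force: [-0.0, -0.1, -0.6]
finger_gap: 49.6
clock: 4.62
eef_pos: [519.0, 200.7, 170.7]
eef_rot: [-1.571, 0.0, -1.716]
wrist_force: [-0.7, -0.7, -0.1]
finger_gap: 13.6
clk 4.67 pos [519.1 200.6 170.6] rot [-1.57   0.    -1.716] F [ 4.  -0.2 -0.7] gap 11.9
shift [ 0.4 -0.4 -0.2] turn [-0.  -0.1 -0. ]
```

View pics/side4.png

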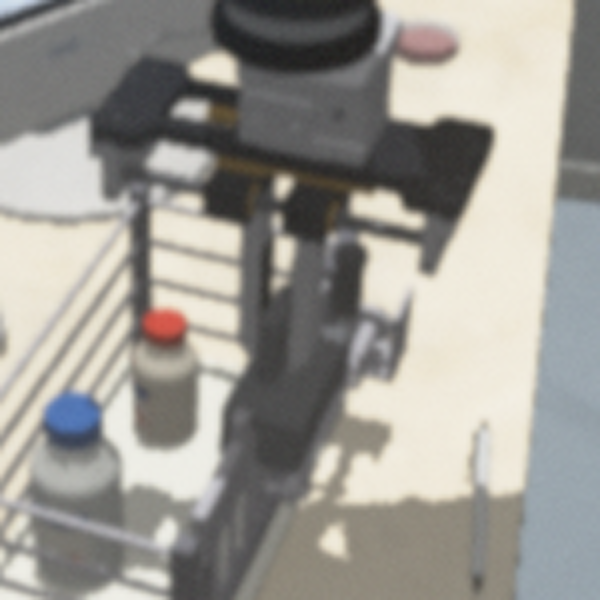

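```bash
python3 -m jog '[0,0,0,0,0,0, 0,0,0,0,0,0, 0,-3,0,0,0,0, 0,-6,0,0,0,0, 0,-10,0,0,0,0, 0,-16,0,0,0,0, 0,-24,0,0,0,0, 0,-32,0,0,0,0, 0,-40,0,0,0,0, 0,-40,0,0,0,0]' 4 35
python3 - <<'E'
from go import *
import cv2
from cell import manip
c=cage((-65,5,148.5))
for n in("side",):
    i=manip.camera(n)["img"][:,:,::-1]; cv2.imwrite(f"pics/{n}5.png",cv2.resize(i[80:260,220:370],None,fx=3,fy=3,interpolation=cv2.INTER_CUBIC))
to([c[0],c[1],168+100],Q[2]-np.pi/2)
E
```

```text
clock: 5.5
eef_pos: [519.3, 200.9, 212.5]
eef_rot: [-1.569, 0.001, -1.716]
wrist_force: [0.6, -0.3, -0.7]
finger_gap: 11.8
clk 5.55 pos [519.1 200.8 211.5] rot [-1.570e+00  1.000e-03 -1.716e+00] F [-0.3 -0.1 -0.8] gap 11.6
shift [  0.5 -59.5  -0. ] turn [-0.1 -0.  -0. ]
```

View pics/side5.png

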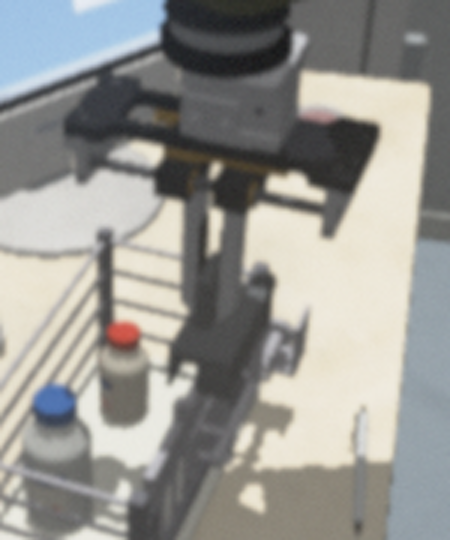

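```bash
python3 -m jog '[0,-8,0,0,0,0, 0,-22,0,0,0,0, 0,-38,0,0,0,0, 0,-52,0,0,0,0, 0,-59,0,0,0,0, 0,-60,0,0,0,0]'
python3 - <<'E'
from go import *
to([452,-160,180],Q[2]-np.pi/2)
print(proj("top",[[400,-160,0],[380,0,0],[452,-160,0],[400,100,0]]), atz("top",(270,278),0))
E
```

```text
clock: 6.05
eef_pos: [519.2, 200.8, 271.8]
eef_rot: [-1.569, 0.001, -1.716]
wrist_force: [0.5, -0.7, -1.0]
finger_gap: 11.4
clk 6.05 pos [519.2 200.8 271.8] rot [-1.569e+00  1.000e-03 -1.716e+00] F [ 0.5 -0.7 -1. ] gap 11.4
shift [366.8  88.5 -14.5] turn [-0.1 -0.  -0. ]
[[392.6192265  269.42211397]
 [326.45343502 279.36899669]
 [391.53833088 247.54634962]
 [284.37524794 271.77455161]] [386.135518   134.62336385   0.        ]
```

```bash
python3 -m jog '[8,0,0,0,0,0, 25,0,-1,0,0,0, 50,0,-2,0,0,0, 80,0,-3,0,0,0, 112,0,-4,0,0,0, 145,0,-6,0,0,0, 178,0,-7,0,0,0, 211,0,-8,0,0,0, 244,10,-10,0,0,0, 277,25,-11,0,0,0]' 
python3 -m jog '[28,13,-1,0,0,0, 50,25,-2,0,0,0, 68,38,-3,0,0,0, 80,48,-3,0,0,0, 88,55,-3,0,0,0, 90,60,-3,0,0,0, 90,60,-3,0,0,0]'
python3 - <<'E'
from go import *
import cv2
from cell import manip
for n in("side","top"):
    i=manip.camera(n)["img"][:,:,::-1]; cv2.imwrite(f"pics/{n}6.png",cv2.resize(i[40:290,200:460],None,fx=2.3,fy=2.3,interpolation=cv2.INTER_CUBIC))
to([452,-160,56.5],Q[2]-np.pi/2)
E
```

```text
clock: 6.88
eef_pos: [467.2, -73.7, 245.3]
eef_rot: [-1.57, -0.0, -1.716]
wrist_force: [0.6, 0.1, -0.2]
finger_gap: 11.8
clock: 7.47
eef_pos: [451.8, -160.3, 184.4]
eef_rot: [-1.572, 0.001, -1.716]
wrist_force: [0.7, -0.0, -0.5]
finger_gap: 12.3
clk 7.57 pos [ 452.3 -159.9  185.7] rot [-1.571  0.    -1.715] F [-0.8 -0.6 -0.2] gap 12.3
shift [  0.2 126.2  -0.3] turn [-0. -0. -0.]
```

View pics/side6.png

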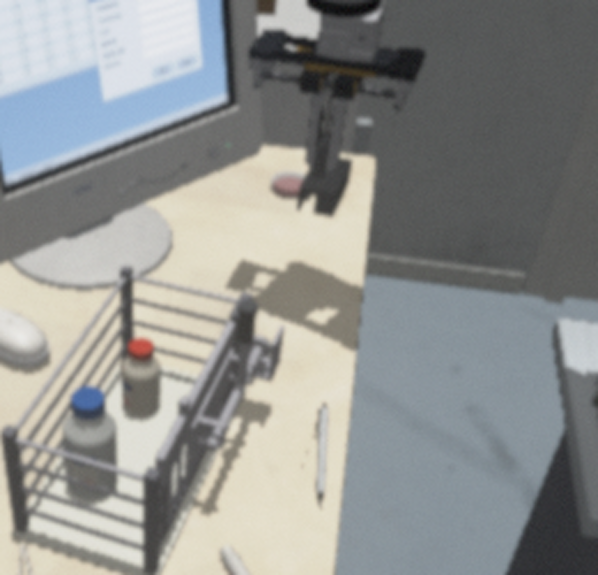

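View pics/top6.png

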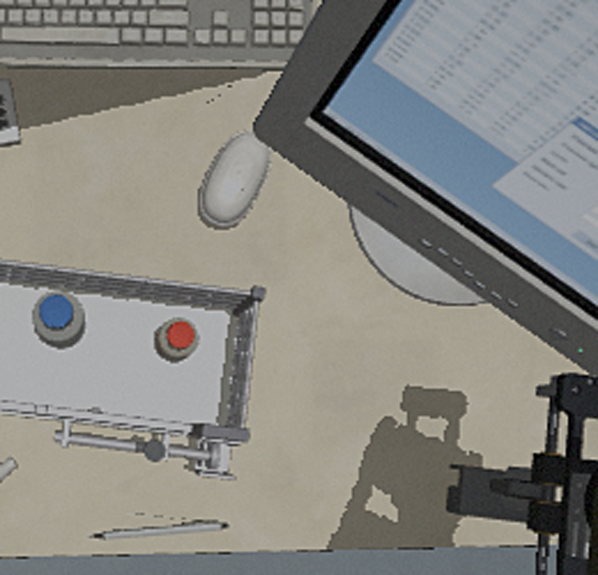

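Run:
```python
from h import *
for z in(60,100,150,200):
    print(z,[atz("top",(200+u/2.3,40+v/2.3),z).round(0)[:2] for u,v in((255,125),(480,310),(595,370))])
```

```text
60 [array([813.,  33.]), array([ 620., -186.]), array([ 558., -298.])]
100 [array([799.,  41.]), array([ 615., -169.]), array([ 556., -276.])]
150 [array([782.,  49.]), array([ 609., -148.]), array([ 553., -248.])]
200 [array([765.,  58.]), array([ 603., -126.]), array([ 551., -221.])]
```

```bash
python3 -m jog '[0,15,0,0,0,0, 0,40,0,0,0,0, 0,68,0,0,0,0, 0,92,0,0,0,0, 0,108,0,0,0,0, 0,116,0,0,0,0, 0,118,0,0,0,0, 0,118,0,0,0,0]' 
python3 -m jog '[0,1,0,0,0,0, 0,2,0,0,0,0, 0,3,0,0,0,0, 0,4,0,0,0,0, 0,5,0,0,0,0]'
python3 - <<'E'
from go import *
import cv2
from cell import manip
for n in("side",):
    i=manip.camera(n)["img"][:,:,::-1]; cv2.imwrite(f"pics/{n}7.png",cv2.resize(i[60:190,270:400],None,fx=4,fy=4,interpolation=cv2.INTER_CUBIC))
to([452,-160,56.5],Q[2]-np.pi/2)
E
```

```text
clock: 8.23
eef_pos: [452.5, -160.2, 67.9]
eef_rot: [-1.57, -0.0, -1.715]
wrist_force: [0.5, 0.4, -1.0]
finger_gap: 11.9
clock: 8.65
eef_pos: [452.2, -160.5, 62.7]
eef_rot: [-1.57, -0.0, -1.716]
wrist_force: [-0.2, -0.0, -1.3]
finger_gap: 11.8
clk 8.7 pos [ 452.1 -160.5   62.4] rot [-1.571 -0.    -1.716] F [ 0.2 -0.3 -0.7] gap 12.0
shift [-0.5  2.9 -0.1] turn [-0.  -0.1  0. ]
```

View pics/side7.png

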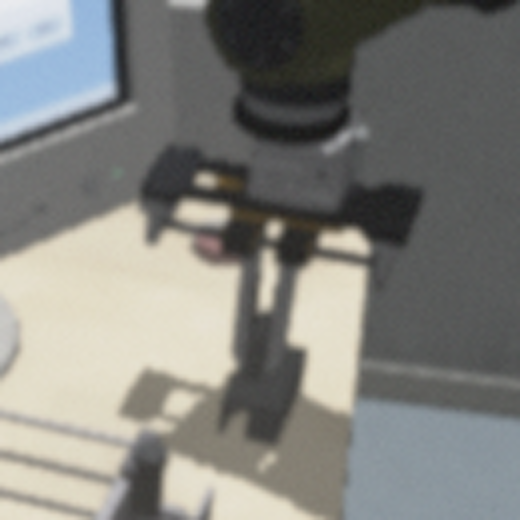

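Saddle is hanging just over the bench (legs at about (225,430) and (265,440)). Lower until the force shows contact.

```bash
for i in 1 2 3; do python3 -m jog '[0,0.5,0,0,0,0, 0,1,0,0,0,0]' | grep -E "pos|force"; done
```

```text
eef_pos: [452.1, -160.5, 61.4]
wrist_force: [0.5, -0.2, 0.1]
eef_pos: [452.1, -160.5, 60.4]
wrist_force: [0.4, -0.6, -0.3]
eef_pos: [452.1, -160.5, 59.4]
wrist_force: [-0.0, -1.0, -0.9]
```

```bash
for i in 1 2 3; do python3 -m jog '[0,0.5,0,0,0,0, 0,1,0,0,0,0]' | grep -E "pos|force"; done
```

```text
eef_pos: [452.1, -160.5, 58.6]
wrist_force: [-4.9, 1.9, 11.6]
eef_pos: [452.2, -160.5, 58.6]
wrist_force: [-10.4, 3.9, 27.0]
eef_pos: [452.3, -160.5, 58.5]
wrist_force: [-16.2, 6.7, 42.7]
```

```bash
python3 -m jog '[0,-1,0,0,0,0, 0,-1.8,0,0,0,0, 0,-2,0,0,0,0]' | grep -E "pos|force"
python3 -m jog '[0,-0.5,0,0,0,0, 0,-0.5,0,0,0,0]' | grep -E "pos|force"
```

```text
eef_pos: [452.2, -160.5, 58.6]
wrist_force: [0.7, 0.6, 2.2]
eef_pos: [452.1, -160.5, 58.9]
wrist_force: [-0.3, -0.7, -1.1]
```

```bash
python3 -m jog '[0,0,0,0,0,0, 0,0,0,0,0,0, 0,0,0,0,0,0, 0,0,0,0,0,0, 0,0,0,0,0,0]' 40 25
python3 -m jog '[0,-10,0,0,0,0, 0,-30,0,0,0,0, 0,-60,0,0,0,0, 0,-95,0,0,0,0, 0,-130,0,0,0,0, 0,-155,0,0,0,0, 0,-160,0,0,0,0]'
python3 - <<'E'
from go import *
import cv2
from cell import manip
for n in("side",):
    P=manip.camera(n);i=P["img"][:,:,::-1]; cv2.imwrite(f"pics/{n}8.png",cv2.resize(i[60:260,220:420],None,fx=3,fy=3,interpolation=cv2.INTER_CUBIC))
k=cage((-88,-50,163)); print(k)
print([(r["xy"],r["score"]) for t in ("knob_grip","clip_centre") for r in manip.tip_of(t,P)[:2]], proj("side",[k]), proj("side",[[452,-160,36.5]]))
to([k[0],k[1],230],Q[2])
E
```

```text
clock: 10.53
eef_pos: [452.1, -160.5, 58.9]
eef_rot: [-1.571, -0.0, -1.716]
wrist_force: [0.3, -0.1, -0.6]
finger_gap: 38.8
clock: 11.12
eef_pos: [453.2, -160.9, 224.2]
eef_rot: [-1.564, -0.002, -1.716]
wrist_force: [0.9, -0.9, 0.1]
finger_gap: 39.9
[488.2356659  149.14575578 163.        ]
[([303.4, 179.3], 0.68), ([331.0, 152.2], 0.87)] [[307.96851525 179.18685679]] [[333.44839007 150.99153293]]
clk 11.27 pos [ 451.9 -160.4  218.8] rot [-1.571 -0.    -1.716] F [ 0.3  0.6 -0. ] gap 40.0
shift [-311.5  -14.2   -8.7] turn [ -0.  -90.1   0. ]
```

View pics/side8.png

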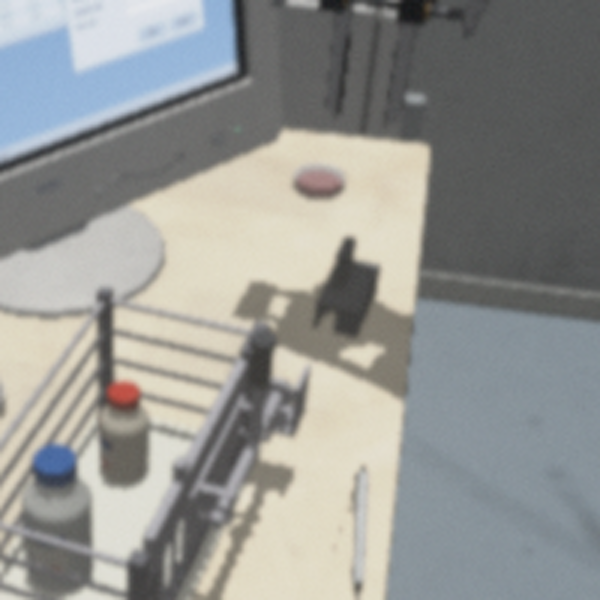

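Run:
```python
from h import *
import cv2
print("tab",atz("top",(150+300/3.3,130+305/3.3),184.5), "knob",atz("top",(200+154/2.3,40+450/2.3),185),atz("top",(150+387/3.3,130+347/3.3),185))
i=cv2.imread("pics/top6.png"); cv2.imwrite("pics/top6k.png",cv2.resize(i[390:500,50:260],None,fx=3.5,fy=3.5,interpolation=cv2.INTER_CUBIC))
```

```text
tab [517.47599465 199.89248448 184.5       ] knob [491.01006383 149.96023038 185.        ] [491.96054926 149.32653476 185.        ]
```

View pics/top6k.png

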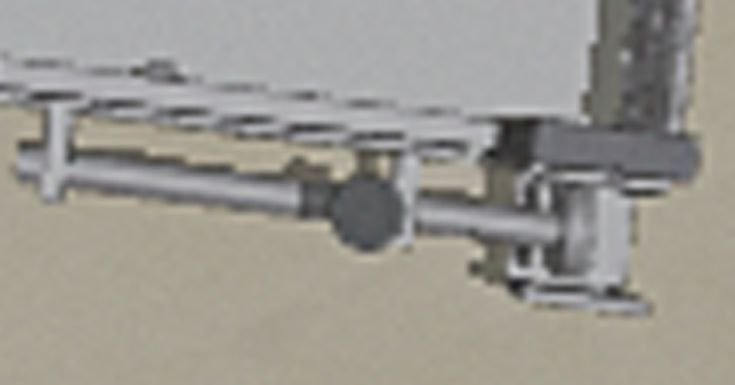

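```bash
python3 -m jog '[-10,-3,0,0,-4,0, -30,-8,0,0,-11,0, -58,-14,-1,0,-18,0, -88,-14,-2,0,-25,0, -120,-14,-2,0,-32,0, -152,-14,-3,0,-39,0, -184,-14,-4,0,-46,0, -216,-14,-5,0,-53,0, -246,-14,-5,0,-60,0, -272,-14,-6,0,-67,0]' 50
python3 - <<'E'
from go import *
to([490.5,149.3,230],Q[2])
E
```

```text
clock: 12.1
eef_pos: [484.9, 111.4, 231.3]
eef_rot: [-1.573, 0.002, -0.54]
wrist_force: [0.2, -0.2, -0.6]
finger_gap: 49.9
clk 12.1 pos [484.9 111.4 231.3] rot [-1.573  0.002 -0.54 ] F [ 0.2 -0.2 -0.6] gap 49.9
shift [-14.7  -1.7  35.4] turn [  0.1 -22.7  -0.1]
```

```bash
python3 -m jog '[-6,0,12,0,-7,0, -11,0,24,0,-14,0, -14,0,33,0,-20,0, -14.5,0,35,0,-22.5,0, -14.5,0,35,0,-22.5,0, -14.5,0,35,0,-22.5,0]'
python3 - <<'E'
from go import *
import cv2
from cell import manip
for n in("side","top"):
    i=manip.camera(n)["img"][:,:,::-1]; cv2.imwrite(f"pics/{n}9.png",cv2.resize(i[80:280,180:380],None,fx=3,fy=3,interpolation=cv2.INTER_CUBIC))
to([490.5,149.3,157],Q[2])
E
```

```text
clock: 12.6
eef_pos: [490.8, 146.9, 231.7]
eef_rot: [-1.572, 0.002, -0.155]
wrist_force: [-0.1, -0.2, -0.4]
finger_gap: 49.9
clk 12.7 pos [491.  146.6 232.3] rot [-1.571e+00  1.000e-03 -1.560e-01] F [-1.2  0.7  0.4] gap 50.2
shift [-0.8 72.3  2.6] turn [ 0.  -0.7 -0.1]
```

View pics/side9.png

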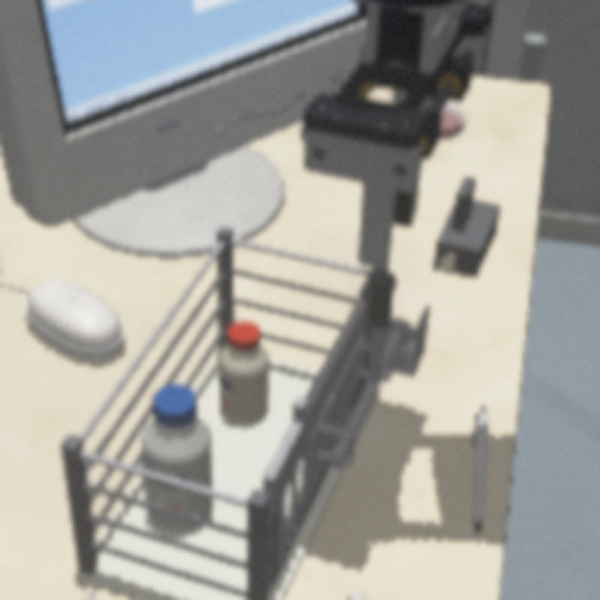

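View pics/top9.png

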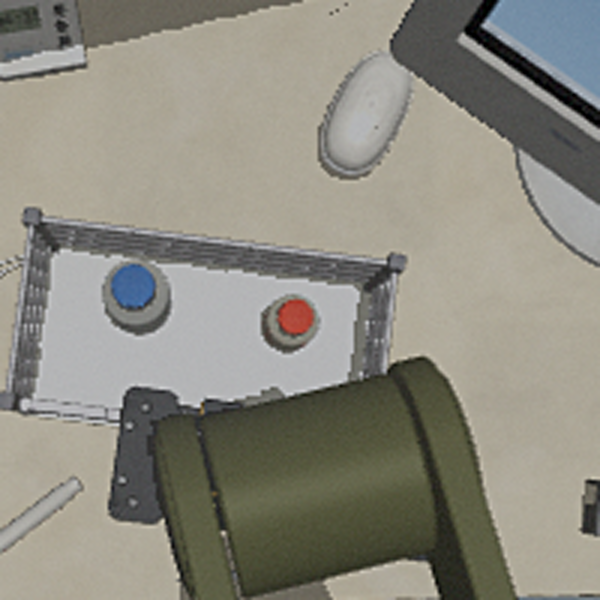

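```bash
python3 -m jog '[-1,10,2.5,0,-0.7,0, -1,22,2.5,0,-0.7,0, -1,34,2.5,0,-0.7,0, -1,46,2.5,0,-0.7,0, -1,56,2.5,0,-0.7,0, -1,64,2.5,0,-0.7,0, -1,70,2.5,0,-0.7,0, -1,72,2.5,0,-0.7,0, -1,72,2.5,0,-0.7,0]'
python3 - <<'E'
from go import *
import cv2
from cell import manip
for n in("side",):
    i=manip.camera(n)["img"][:,:,::-1]; cv2.imwrite(f"pics/{n}10.png",cv2.resize(i[100:250,230:380],None,fx=4,fy=4,interpolation=cv2.INTER_CUBIC))
to([490.5,149.3,157],Q[2])
E
```

```text
clock: 13.45
eef_pos: [490.5, 149.6, 160.6]
eef_rot: [-1.571, 0.0, -0.141]
wrist_force: [0.3, -0.2, -0.1]
finger_gap: 49.8
clk 13.5 pos [490.7 149.6 161.1] rot [-1.571 -0.    -0.141] F [-0.4  0.3  1.1] gap 50.2
shift [-0.2  1.1 -0.4] turn [-0.   0.1  0. ]
```

View pics/side10.png

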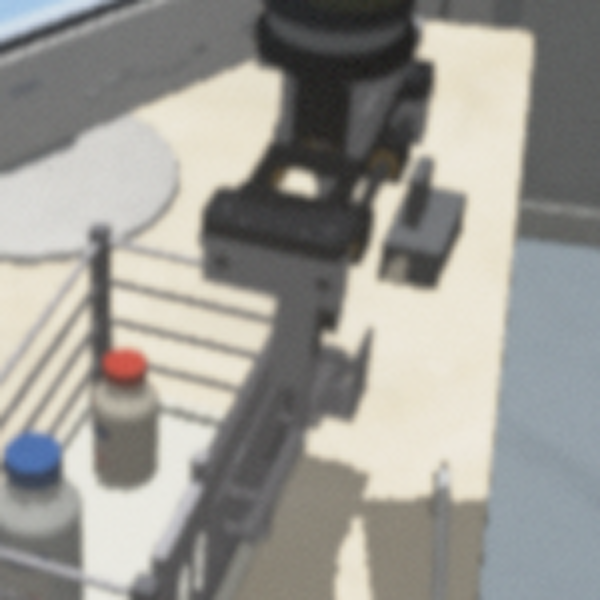

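```bash
python3 -m jog '[0,0,0,0,0,0, 0,0,0,0,0,0, 0,0,0,0,0,0, 0,0,0,0,0,0, 0,0,0,0,0,0, 0,0,0,0,0,0, 0,0,0,0,0,0]' 5 15
python3 -m jog '[0,0,0,0,0,0, 0,0,0,0,0,0, 0,0,0,0,0,0]' 5 40
```

```text
clock: 14.08
eef_pos: [490.7, 150.0, 161.1]
eef_rot: [-1.57, -0.0, -0.141]
wrist_force: [1.4, 5.3, 0.1]
finger_gap: 17.7
clock: 14.33
eef_pos: [490.7, 150.0, 161.1]
eef_rot: [-1.57, -0.001, -0.141]
wrist_force: [0.8, 4.6, 0.4]
finger_gap: 16.6
```

```bash
python3 -m jog '[0,-2,0,0,0,0, 0,-4,0,0,0,0, 0,-6,0,0,0,0, 0,-8,0,0,0,0, 0,-10,0,0,0,0, 0,-11,0,0,0,0, 0,-11,0,0,0,0]'
python3 - <<'E'
from go import *
import cv2
from cell import manip
for n in("side",):
    i=manip.camera(n)["img"][:,:,::-1]; cv2.imwrite(f"pics/{n}11.png",cv2.resize(i[100:250,230:380],None,fx=4,fy=4,interpolation=cv2.INTER_CUBIC))
to([490.5,149.3,168],Q[2])
E
```

```text
clock: 14.92
eef_pos: [490.7, 150.0, 172.1]
eef_rot: [-1.57, -0.0, -0.141]
wrist_force: [1.0, 5.6, -1.4]
finger_gap: 16.8
clk 14.97 pos [490.7 150.  172. ] rot [-1.57  -0.    -0.141] F [ 2.3  6.1 -2.1] gap 16.8
shift [-0.1  1.  -0.8] turn [-0.   0.2  0. ]
```

View pics/side11.png

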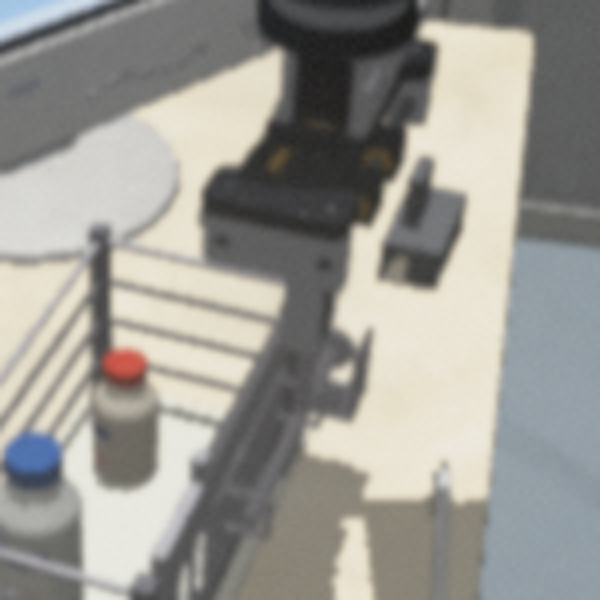

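```bash
python3 -m jog '[0,0,2,0,0,0, 0,0,4,0,0,0, 0,0,6,0,0,0, 0,0,9,0,0,0, 0,0,12,0,0,0]'
```

```text
clock: 15.38
eef_pos: [492.3, 161.6, 171.9]
eef_rot: [-1.571, 0.0, -0.142]
wrist_force: [0.7, -1.0, -1.0]
finger_gap: 16.5
```

```bash
python3 -m jog '[0,0,3,0,0,0, 0,0,6,0,0,0, 0,0,9,0,0,0, 0,0,12,0,0,0, 0,0,15,0,0,0, 0,0,18,0,0,0, 0,0,21,0,0,0, 0,0,23,0,0,0, 0,0,23,0,0,0]'
python3 - <<'E'
from go import *
import cv2
from cell import manip
for n in("side","top"):
    i=manip.camera(n)["img"][:,:,::-1]; cv2.imwrite(f"pics/{n}12.png",cv2.resize(i[100:250,230:380] if n=="side" else i[120:270,160:310],None,fx=4,fy=4,interpolation=cv2.INTER_CUBIC))
to([490.5,149.3,168],Q[2])
E
```

```text
clock: 16.13
eef_pos: [495.6, 184.7, 171.9]
eef_rot: [-1.571, -0.0, -0.141]
wrist_force: [0.5, 1.4, -2.3]
finger_gap: 17.0
clk 16.23 pos [495.6 184.5 172. ] rot [-1.57  -0.    -0.141] F [ 0.1  0.9 -1.7] gap 17.2
shift [ -0.1   1.  -35.5] turn [-0.   0.2  0. ]
```

View pics/side12.png

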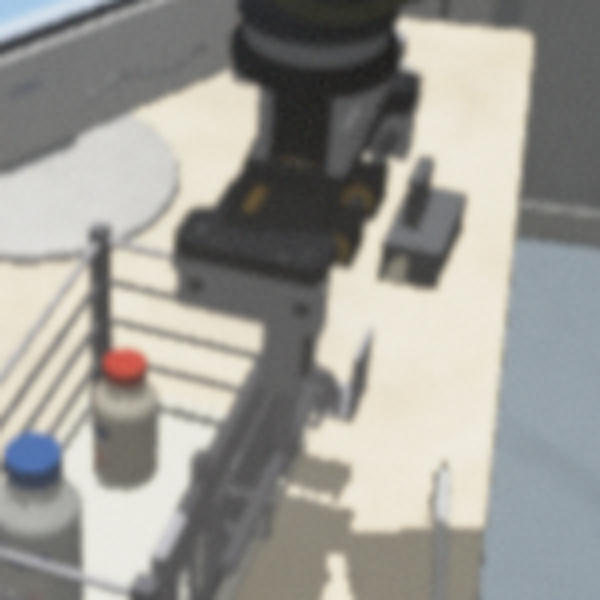

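View pics/top12.png

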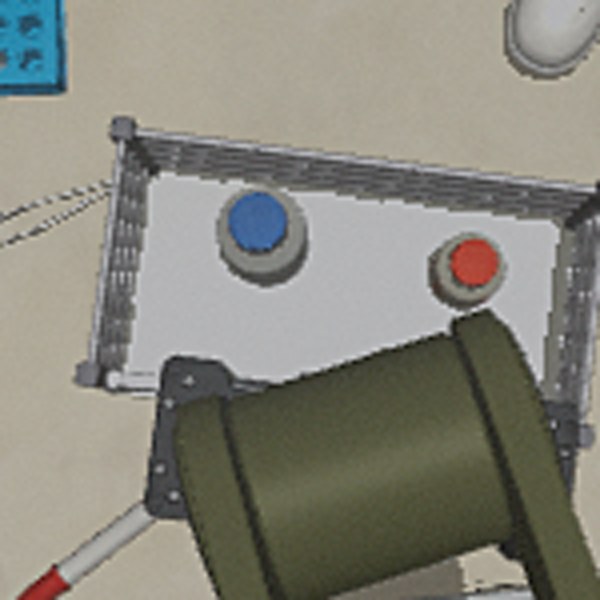

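Run:
```python
from go import *
from cell import manip
s=manip.read_state(); K=s["eef_pos"]; H=cage((-65,120,K[2])); Rn=R.from_euler("xyz",s["eef_rot"]); print(H,np.hypot(*(K-H)[:2]))
for d in [2,4.5,7,10,13,16,18,20,22,24,26,28,29,30]:
    p=H+R.from_euler("z",-d,degrees=True).apply(K-H)
    print(d,Rn.inv().apply(p-K).round(1))
```

```text
[535.39309848 314.08567379 171.96767178] 135.59916510230792
2 [-4.7 -0.   0.8]
4.5 [-10.4  -0.    2.1]
7 [-16.2  -0.    3.6]
10 [-22.9  -0.    5.7]
13 [-29.6  -0.    8.2]
16 [-36.1  -0.   11. ]
18 [-40.4  -0.   13.1]
20 [-44.5  -0.   15.3]
22 [-48.6   0.   17.7]
24 [-52.6   0.   20.2]
26 [-56.6   0.   22.8]
28 [-60.4   0.   25.6]
29 [-62.3   0.   27.1]
30 [-64.1   0.   28.5]
```

```bash
python3 -m jog '[-2.4,0,0.4,0,1,0, -7,0,1.3,0,3,0, -11.6,0,2.4,0,5,0, -16.2,0,3.6,0,7,0, -20.7,0,5,0,9,0, -25.2,0,6.5,0,11,0, -29.6,0,8.2,0,13,0, -34,0,10,0,15,0, -36.1,0,11,0,16,0, -36.1,0,11,0,16,0]'
python3 - <<'E'
from go import *
import cv2
from cell import manip
for n in("side","top"):
    i=manip.camera(n)["img"][:,:,::-1]; cv2.imwrite(f"pics/{n}13.png",cv2.resize(i[100:250,230:380] if n=="side" else i[140:290,160:310],None,fx=4,fy=4,interpolation=cv2.INTER_CUBIC))
s=manip.read_state(); K=s["eef_pos"]; H=cage((-65,120,K[2])); Rn=R.from_euler("xyz",s["eef_rot"]); print(s["clock"],K,s["wrist_force"],s["finger_gap"],np.hypot(*(K-H)[:2]))
for d in [1,3,5,7,9,11,12.5,13.5,14]:
    p=H+R.from_euler("z",-d,degrees=True).apply(K-H)
    print(d,Rn.inv().apply(p-K).round(1))
E
```

```text
clock: 17.07
eef_pos: [461.2, 200.3, 172.1]
eef_rot: [-1.571, -0.0, -0.421]
wrist_force: [2.4, -3.2, -0.9]
finger_gap: 16.6
17.1667 [461.47867841 200.10480521 172.04682844] [ 2.60824808 -1.28889952 -1.42398229] 16.7125379622281 135.84910708742643
1 [-2.3 -0.   0.4]
3 [-7.  -0.   1.3]
5 [-11.6  -0.    2.3]
7 [-16.2  -0.    3.6]
9 [-20.7  -0.    4.9]
11 [-25.2  -0.    6.5]
12.5 [-28.6  -0.    7.7]
13.5 [-30.8  -0.    8.6]
14 [-31.8  -0.    9.1]
```

View pics/side13.png

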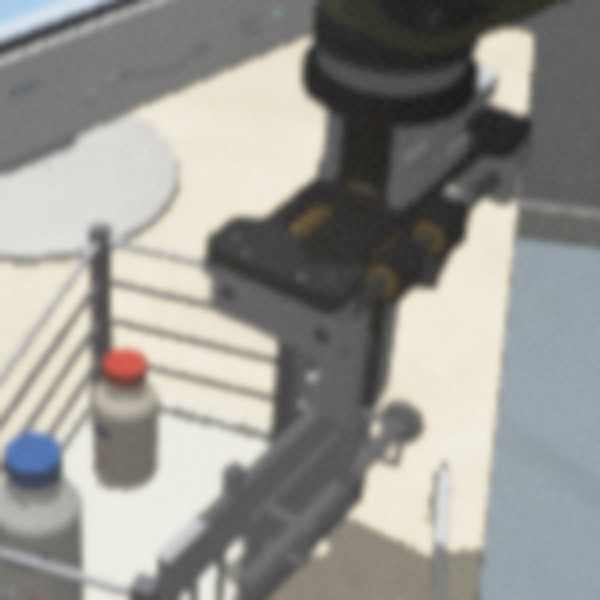

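View pics/top13.png

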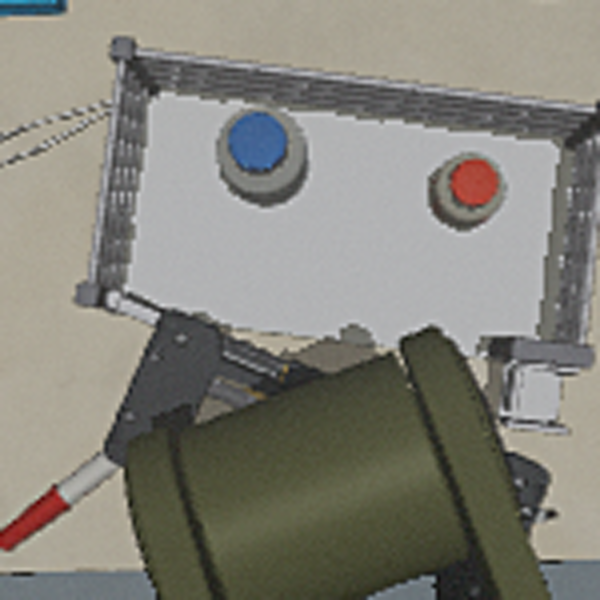

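The gate has come open with the knob: the top view shows it leaving the hinge at (115,300) and going down to the right. The gate rail and collar are free of the keeper (collar at (400,420) in the side view). I'll continue to 30 degrees.

```bash
python3 -m jog '[-2.3,0,0.4,0,1,0, -7,0,1.3,0,3,0, -11.6,0,2.3,0,5,0, -16.2,0,3.6,0,7,0, -20.7,0,4.9,0,9,0, -25.2,0,6.5,0,11,0, -28.6,0,7.7,0,12.5,0, -30.8,0,8.6,0,13.5,0, -31.8,0,9.1,0,14,0, -31.8,0,9.1,0,14,0]'
python3 -m jog '[0,0,0,0,0,0, 0,0,0,0,0,0, 0,0,0,0,0,0, 0,0,0,0,0,0, 0,0,0,0,0,0, 0,0,0,0,0,0]'
python3 - <<'E'
from go import *
import cv2
from cell import manip
for n in("side","top"):
    P=manip.camera(n); i=P["img"][:,:,::-1]; cv2.imwrite(f"pics/{n}14.png",cv2.resize(i[90:260,210:380] if n=="side" else i[140:290,160:310],None,fx=3.5 if n=="side" else 4,fy=3.5 if n=="side" else 4,interpolation=cv2.INTER_CUBIC))
    print([(t,r["xy"],r["score"]) for t in ("knob_grip","clip_centre") for r in manip.tip_of(t,P)[:2]])
s=manip.read_state(); K=s["eef_pos"]; H=cage((-65,120,K[2])); print(s["clock"],K,s["eef_rot"],s["wrist_force"],s["finger_gap"],np.hypot(*(K-H)[:2]), proj("side",[[K[0],K[1],172]]))
K0=np.array([495.6,184.6])-H[:2];k=K[:2]-H[:2];print("theta",np.arctan2(K0[1],K0[0])-np.arctan2(k[1],k[0]))
E
```

```text
clock: 18.0
eef_pos: [436.0, 221.5, 171.9]
eef_rot: [-1.571, -0.0, -0.665]
wrist_force: [2.2, -2.3, -2.0]
finger_gap: 17.1
clock: 18.5
eef_pos: [436.0, 221.5, 171.9]
eef_rot: [-1.571, 0.0, -0.665]
wrist_force: [2.7, -2.3, -2.0]
finger_gap: 16.6
[]
[('clip_centre', [396.9, 249.4], 0.69)]
18.8 [435.98271649 221.494912   171.89105476] [-1.57100979e+00  8.65337332e-05 -6.65009408e-01] [ 1.95505926 -2.3154742  -1.48251693] 16.646781484813328 135.85092275709763 [[329.62179127 201.90050997]]
theta 0.5227461902386845
```

View pics/side14.png

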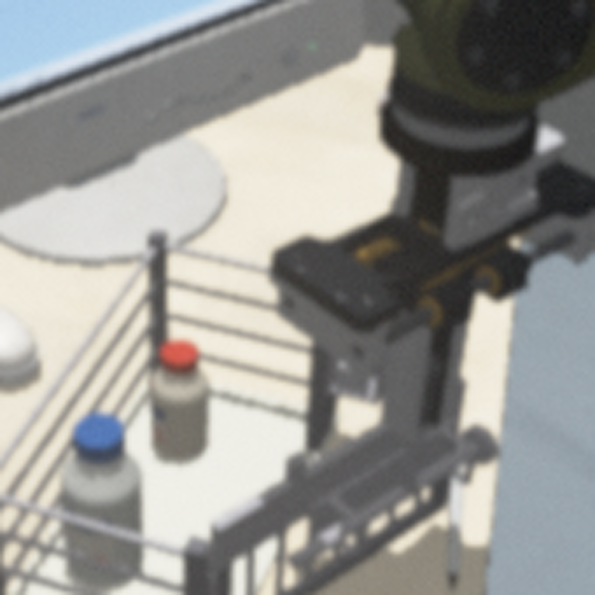

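View pics/top14.png

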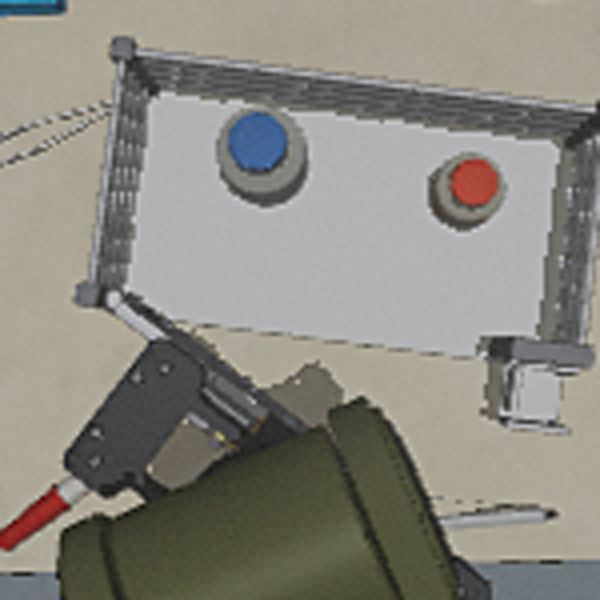

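```bash
python3 -c "
from cell import manip
s=manip.read_state();print(s['clock'],s['qd'].round(3),s['finger_gap'])
manip.sign_off()"
```

```text
18.8 [-0.002 -0.003 -0.     0.     0.001 -0.001] 16.646781484813328
the job is handed in; nothing more can be done
```

The job is handed in at 18.8 s of the 58 s allowed. sign_off reported no verdict, so this summary rests on my own last checks.

**What I did:**
- **Saddle:** I pulled it straight up off the rail by its tab and set it down at about x 452, y -160 mm. I opened the fingers only once it was on the bench.
- **Bolt and gate:** I gripped the knob at 40 N, lifted the bolt 11 mm and drew it back about 35 mm. With the same grip I swung the gate out to about 0.52 rad.

**Last checks:**
- **Grip:** the finger gap was 16.6 mm, which fits the 16 mm knob. The wrist force held steady at about 3 N sideways (gate spring) and 1.5–2 N downward (bolt weight).
- **Gate:** its angle from the TCP's travel about my estimated hinge was 0.523 rad. The arm was still, and the distance to the hinge stayed constant at 135.8 mm.
- **Bottles and saddle:** in the last pictures both bottles stood where they began. The saddle was seen standing after its release, and the network found it again on the bench in the last top view.

**What did not go as planned:**
- **Set-down force:** while lowering the saddle I pressed its legs on the bench with about 43 N for a moment. This went through the fingers, and I relieved it before letting go.
- **Last knob check:** the network no longer found the knob in the last views because the gripper and arm hid it. The bolt draw and gate angle therefore come from the arm's pose, not from the pictures.
- **Position estimates:** my first single-view estimates of the knob and cage differed by 2–3 mm, which was within the grasp tolerance.

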